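# Vent a vacuum desiccator and hold its stuck lid ajar

## Robot

A 6-joint arm with a two-finger parallel gripper is mounted at the origin on the work surface. World frame = base frame: x ahead of the robot, y to its left, z up, the work surface at z = 0. Lengths are in m, angles in degrees, forces in N, time in s.
With the tool pointing down it reaches from about 0.4 to 0.825 m from the base axis. Payload 7 kg.
Tool frame: the origin (TCP) lies where the fingers leave the gripper's body, on its centre line; the fingertips stand 66 mm ahead of it and the grasp point (between the pads) lies 47 mm ahead of it; z points along the fingers, y is the direction in which the jaws open and shut (so a half turn about z gives the same grasp; the last joint's range is limited). The gripper opens to 88 mm and grips with 3 to 60 N. Pads are 19 mm wide; open, the fingers measure 130 mm over their backs; the gripper's body (78 mm by 193 mm) begins 47 mm behind the grasp point.
Start: joints at [83.715, 20.546, 0.682, 0, -70.136, -16.507], TCP at [0.261, 0.622, 0.292] pointing down, gripper open.
Joint ranges: [-176.03, 176.03], [-82.01, 121.73], [-58.28, 71.71], [-173.87, 95.51], [-174.79, -0.11], [-173.66, 173.66]. Speed limits (degrees/s): [136.94, 136.94, 172.46, 180, 180, 180].

## Interface

Orientations are given as [roll, pitch, yaw] about the fixed x, y, z axes, in that order (R = Rz(yaw) Ry(pitch) Rx(roll)).
In Python, from plant import get_obs, snapshot, close_job gives the robot as it stands.
- The arm moves only by the tool play_rows, never from a script. Its argument "series" is a list of rows, each a list of 5 numbers: the opening in per cent of the stroke, from 0 (shut) to 100 (fully open), then the shift along the tool's x, y, z in m, then the turn about the tool's z in degrees. In form: [[jaw, dx, dy, dz, spin], ...]. A call has 1 to 10 rows; each row is the pose to reach, as a shift and turn from the pose commanded when the call began, along the tool's axes at that moment; what a row does not reach only later rows make up. A row lasts 1/10 s, in which the tool goes at most 50 mm and 8.59 degrees, less where a joint would pass 70% of its speed; a pose out of reach is approached as far as the arm can. A call with a gripper value outside its range is refused whole. The fingers move at their own pace and stop on an object; the grip force is fixed at half the most. Time passes only in rows, so rows that repeat a pose let the fingers close. It gives the time, the measured TCP pose, the force and the opening at its end, in the units of the state.
- get_obs(): the state, without advancing time (a new reading comes with each control period).
- snapshot(name): name is "scene" or "top" or "wrist"; returns a dict with "frame" (480x640x3 uint8, red, green, blue), "z_map" (480x640 float32, m along the optical axis (not along the pixel's ray), 0 where there is no reading), "mtx" (3x3 intrinsics, pixels), "camera_from_world" (4x4, takes a point from world to camera coordinates); the wrist camera has in their place "tool_from_camera" (4x4, takes a point from camera to tool coordinates, whose origin is the TCP and whose axes are the flange's). Camera axes: x right, y up, looking along -z (the intrinsics and any distortion apply to the point x, -y, -z); pixel columns grow to the right and rows downward; lengths in m; the calibration is good to about 2 mm. A picture is of the moment at which its call begins: read the wrist's pose just before it.
- close_job(): hands the job in, once; it reports no verdict.
The state is a dict: "clock": time; "joint_pos": joint angles; "qvel": joint speeds; "tau": joint torques, N m; "tool_pos": TCP position; "orientation": TCP orientation; "force": force on the tool from outside, world axes, zero at the start; "moment": the same for the moment, N m; "opening": finger opening in m.
Only numpy, scipy, OpenCV 4.12 (cv2) and the standard library are available. Lean on these libraries where they do the work, as an engineer would, in place of code of your own. Each camera call takes 0.05 s, during which the arm holds its last target.

## Task

Vent the vacuum desiccator: turn the stopcock handle on its side arm from closed to half open, 45 degrees, without swinging it wide open, so that air bleeds in gently. Then pull the lid straight up by its knob until its sticky rubber seal lets go, without letting it fly up, and hold it level over the chamber, open by about 20 mm, so that I can get at the slides with forceps. Finish while still holding the lid like that, with the stopcock left half open and the other things on the bench undisturbed.

Things in the scene. Friction and masses are not known exactly. Their poses are not given: they have to be found in the camera images.
- desiccator: The vacuum desiccator's white plastic bowl, clipped down to the bench so that it cannot move: 192 mm across its flange, 92 mm tall to the top of the black rubber gasket that lines its mouth. Its origin is on the bench at the centre of the bowl, z up; its side arm, a white tube with the stopcock and then an open hose barb, points along its -y axis, 56 mm above the bench, and ends 203 mm from the bowl's centre.
- stopcock (a joint): The stopcock's angle in rad. 0 = closed, the handle bar lying across the side arm; it turns counter-clockwise seen from above to pi/2 = fully open, the bar in line with the arm; half open is pi/4. A quarter turn in all, between stops; stiff (about 0.06 N m) and stays where it is left. It starts closed or within 0.12 rad of it.
- stopcock_grip (a point): Centre of the stopcock's upright grey handle bar, 46 mm long, 10 mm thick, 22 mm high (from 95 to 117 mm above the bench), on the stopcock's vertical axis 165 mm from the centre of the bowl. Its x axis runs along the bar, y across the bar's thickness, z up. The bar stands on a thin stem, 11 mm of free space below it; nothing but the bar rises above 95 mm within 69 mm of the axis.
- lid: Loose clear domed lid, 192 mm across, about 400 g. Origin: centre of its flange's underside, 92 mm above the bench when shut (opening = this height minus 92 mm); z up; crown 69 mm above it, a beaded spigot 8.5 mm below it. The gasket's lip grips the bead: the pull needed peaks at roughly 10 to 20 N (weight included) 1 to 3 mm up, then drops fast; from 5 mm up only the weight is left.
- lid_knob (a point): Centre of the black round knob on top of the lid: 36 mm across, its gripping part 26 mm high (13 mm above and below this point), on a neck 24 mm across and 12 mm high above the crown. 94 mm above the lid's origin, 186 mm above the bench when shut.
- dropper_bottle: Bystander: amber dropper bottle with rubber bulb, 44 mm across, 109 mm tall, standing near the side arm; origin under its centre.
- petri_dish: Bystander: glass Petri dish, 94 mm across, 17 mm tall; origin under its centre.
- beaker: Bystander: small glass beaker, 52 mm across, 70 mm tall, near the bowl; origin under its centre.
- forceps: Bystander: steel forceps lying flat, about 130 mm long, 6 mm high; origin under their middle.
- slide_box: Bystander: grey plastic slide box, 87 x 107 x 35 mm; origin under its centre.
- oil_bottle: Bystander: small white bottle of immersion oil, 32 mm across, 62 mm tall; origin under its centre.
- mouse: Bystander: grey computer mouse, 104 x 58 x 33 mm, on its mat; origin under its centre.
Things that resemble listed ones, but are neither listed nor needed, are in the scene too. Of the things shaped like the lid, the clear one is meant.

How it is judged (in metres and radians):
On the way, in this order (a step that is already met when the one before it is completed fails the run):
1. the stopcock is half open, 45 degrees, with the lid still shut (value of joint stopcock between 0.655 and 0.915 rad and z of lid in the frame of desiccator below 0.094 m), for 0.3 s.
2. the lid has broken free of its seal (z of lid in the frame of desiccator above 0.098 m), for 0.1 s.
At the end, for the whole second after the job is handed in: The fingers hold the lid still, 11 to 29 mm open (underside 103 to 121 mm above the bench), within 15 mm of centred over the bowl and level within 0.1 rad, not touching the bowl; the stopcock stands at 45 degrees within 7.4 degrees (z of lid in the frame of desiccator between 0.103 and 0.121 m and horizontal distance between lid and desiccator below 0.015 m and angle between lid's own z axis and vertical below 0.1 rad and linear speed of lid below 0.015 m/s and contact force between lid and the fingers above 2 N and contact force between lid and desiccator below 0.2 N and value of joint stopcock between 0.655 and 0.915 rad); the arm keeps its last pose, push and grip.
It fails at once if the lid is pulled up while the stopcock is still shut (value of joint stopcock below 0.6 rad and z of lid in the frame of desiccator above 0.096 m).
It fails at once if the lid flies up or is lifted off: more than 45 mm open (z of lid in the frame of desiccator above 0.137 m).
It fails at once if the lid is tipped (over 0.3 rad) or dragged aside (over 30 mm) (angle between lid's own z axis and vertical above 0.3 rad or horizontal distance between lid and desiccator above 0.03 m).
It fails at once if the stopcock is swung wide open (beyond 1.15 rad) (value of joint stopcock above 1.15 rad).
It fails at once if another thing on the bench is disturbed (moved more than 15 mm) (distance of any of dropper_bottle, petri_dish, beaker, forceps, slide_box, oil_bottle, mouse from where it was at the start of the episode above 0.015 m).
It also fails if it takes over 51 s, if anything falls off the work surface, if the arm or the gripper's body presses on something with over 40 N, if the wrist force passes 120 N, or if a joint passes its speed limit or range.

## Working session

There is one attempt and no reset: what is moved stays moved. The work goes in short steps, Python scripts to look and compute and a tool call to move; the robot and the scene stay as the last step left them, time stands still between calls to the robot, and variables do not carry over. Pictures are saved under pics/ and viewed, and the job is handed in when it is done.

Besides the shell and the picture viewer there is one more tool, called after "Emit:" as name([rows], argument=value, ...), one row to a line, values as JSON. play_rows: Moves the arm, as the interface text tells. Its arguments: {"type":"object","properties":{"series":{"type":"array"}},"required":["series"]}

```bash
mkdir -p pics; ls; python3 - <<'E'
from plant import *
import cv2,pickle
print(get_obs())
for n in("scene","top","wrist"):
    s=snapshot(n); pickle.dump(s,open(f"{n}0.pkl","wb")); cv2.imwrite(f"pics/{n}0.png",s["frame"][...,::-1]); print(n,s["mtx"].tolist(),{k:v.tolist() for k,v in s.items() if 'from' in k})
E
```

```text
pics
{'clock': 0.0, 'joint_pos': array([ 8.37123074e+01,  2.05909078e+01,  6.32124040e-01, -2.06688258e-02,
       -7.01341841e+01, -1.65034111e+01]), 'qvel': array([ 0.06623587, -0.05410933, -0.1274996 , -0.07606627, -0.08962293,
        0.05982786]), 'tau': array([ 8.32399819e-04, -5.82725751e+01,  2.93051648e+01,  6.99758291e+00,
        6.78404438e-03, -1.48048230e-04]), 'tool_pos': array([0.26137928, 0.62191812, 0.29121428]), 'orientation': array([ 1.79905342e+02, -7.78286251e-03, -2.27981367e+01]), 'force': array([ 1.10291784, -0.37229688,  0.13767748]), 'moment': array([-0.03159835, -0.0080519 , -0.00344819]), 'opening': 0.08753788424623758}
scene [[487.0145266327047, 0.0, 317.9445633900323], [0.0, 487.0145266327047, 239.07853298291536], [0.0, 0.0, 1.0]] {'camera_from_world': [[0.6354527147938349, 0.7721283814910022, -0.0041963981258288045, -0.27418258612020857], [-0.4432148417708355, 0.3692001607940194, 0.8168548495930738, 0.12812896988758635], [0.6322661237921879, -0.5172127258350818, 0.5768280029081858, -1.511778449282425], [0.0, 0.0, 0.0, 1.0]]}
top [[598.3883293171109, 0.0, 329.18811727681594], [0.0, 598.3883293171109, 237.05699293216256], [0.0, 0.0, 1.0]] {'camera_from_world': [[0.014491444569302884, -0.9998095410592482, 0.013072093986445913, -0.028893095191781563], [0.9947326346594213, 0.015742151599480437, 0.10128756195379966, -0.5068433023296378], [-0.10147405371729588, 0.011535435402039605, 0.9947713054527982, -1.7043826671112359], [0.0, 0.0, 0.0, 1.0]]}
wrist [[401.67268643655586, 0.0, 319.4455660751155], [0.0, 401.67268643655586, 237.1039613752155], [0.0, 0.0, 1.0]] {'tool_from_camera': [[0.0004431313965049091, 0.96702598446499, 0.2546773429343146, 0.06995033780167588], [0.9999989094727081, -6.973234527378771e-05, -0.001475191782245319, -0.0007811128186823169], [-0.0014087895370895138, 0.2546777189055161, -0.9670249607973536, -0.09336692323303808], [0.0, 0.0, 0.0, 1.0]]}
```

View pics/scene0.png

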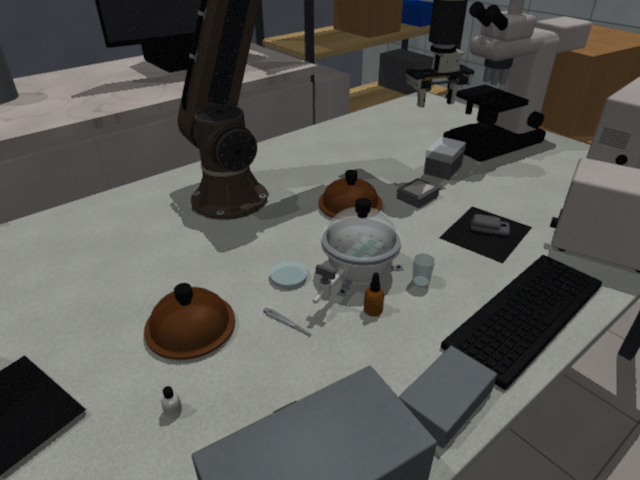

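View pics/top0.png

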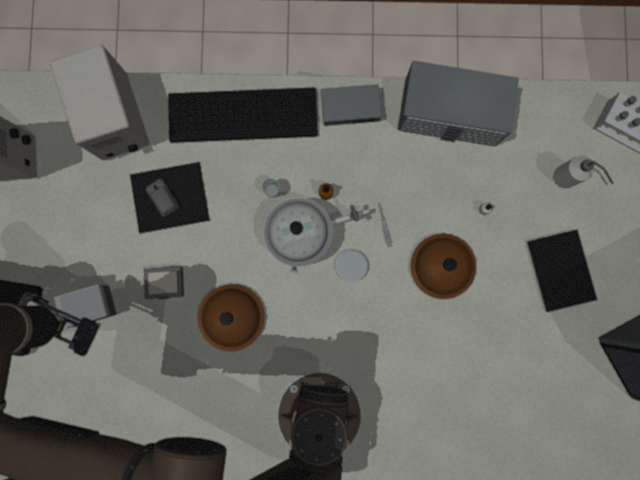

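View pics/wrist0.png

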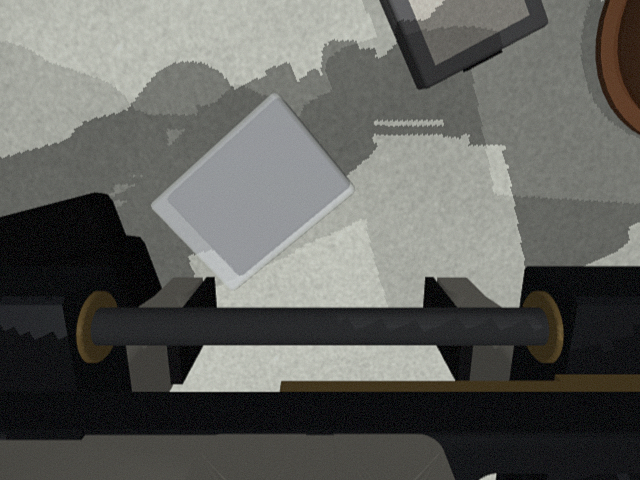

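```bash
cat > h.py <<'E'
import numpy as np,cv2,pickle
def ray(s,u,v,C=None):
    K=s["mtx"]; d=np.array([(u-K[0,2])/K[0,0],-(v-K[1,2])/K[1,1],-1.0])
    M=np.linalg.inv(s["camera_from_world"]) if C is None else C
    return M[:3,3],M[:3,:3]@d
def onplane(s,u,v,z,C=None):
    o,d=ray(s,u,v,C); return o+d*(z-o[2])/d[2]
def proj(s,p):
    c=s["camera_from_world"]@np.append(p,1); K=s["mtx"]
    return K[0,2]-K[0,0]*c[0]/c[2],K[1,2]+K[1,1]*c[1]/c[2]
E
python3 - <<'E'
from h import *
t=pickle.load(open("top0.pkl","rb"));s=pickle.load(open("scene0.pkl","rb"))
cv2.imwrite("pics/tc.png",cv2.resize(t["frame"][165:285,250:410,::-1],None,fx=5,fy=5,interpolation=cv2.INTER_CUBIC))
cv2.imwrite("pics/sc.png",cv2.resize(s["frame"][190:325,260:440,::-1],None,fx=4.4,fy=4.4,interpolation=cv2.INTER_CUBIC))
E
```

```text
(no output)
```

View pics/tc.png

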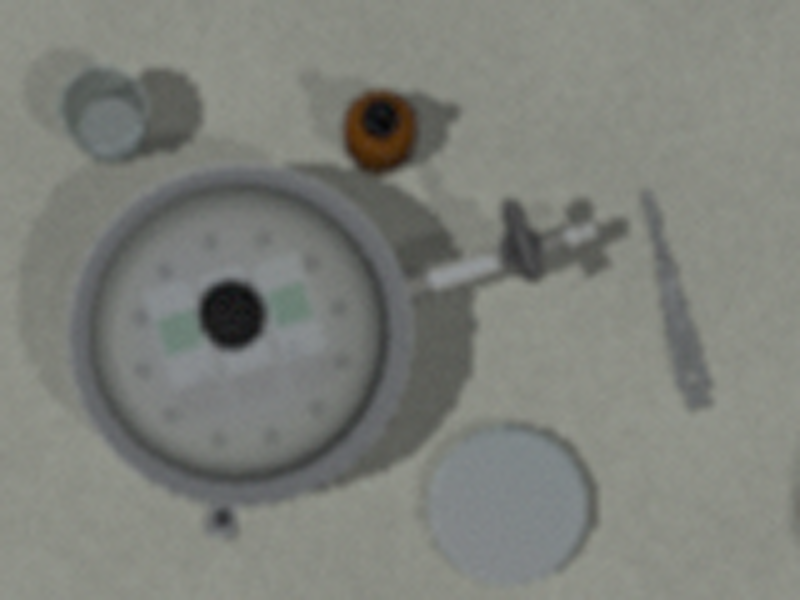

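View pics/sc.png

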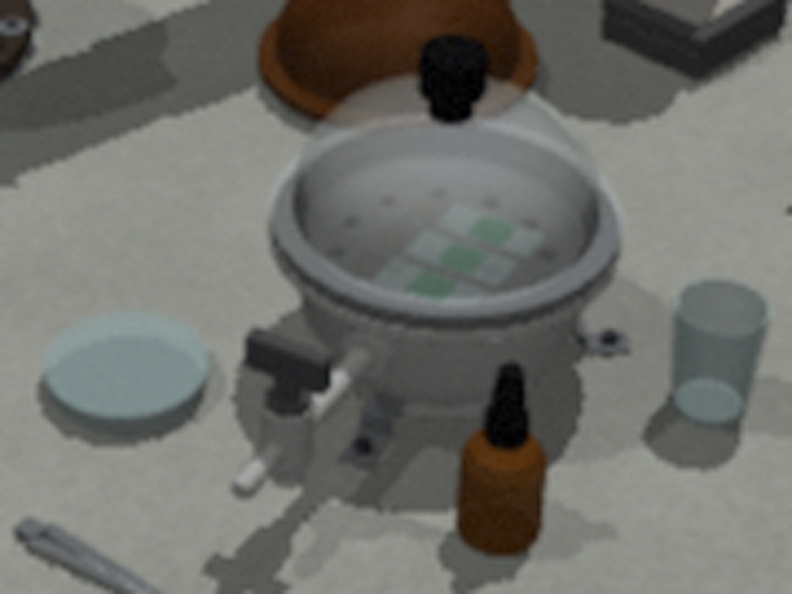

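The clear lid over the white bowl, knob at top pixel (296,228), is the one meant. The amber domes at (231,317) and (443,265) have no bowl, side arm or slides. In the top view the handle bar is at (354,213), the dropper bottle at (326,190).

```bash
python3 - <<'E'
from h import *
t=pickle.load(open("top0.pkl","rb"));s=pickle.load(open("scene0.pkl","rb"))
def comp(sn,lo,hi,roi,seed=None):
    x0,y0,x1,y1=roi; f=sn["frame"][y0:y1,x0:x1].max(2)
    m=((f>=lo)&(f<hi)).astype(np.uint8); n,l,st,c=cv2.connectedComponentsWithStats(m)
    i=1+np.argmax(st[1:,4]); return st[i],c[i]+[x0,y0],np.argwhere(l==i)[:,::-1]+[x0,y0]
st,ck,_=comp(t,0,55,(280,212,312,246)); print("knob top",st,ck)
k=onplane(t,*ck,.199); print(k, "diam",st[2]*np.linalg.norm(onplane(t,1,0,.199)-onplane(t,0,0,.199)))
st,cs,pp=comp(s,0,40,(350,195,376,220)); print("knob scene",st,cs)
print(onplane(s,*cs,.186))
# two-view
def tri(a,b):
    o1,d1=a;o2,d2=b
    A=np.stack([d1,-d2],1);x=np.linalg.lstsq(A,o2-o1,rcond=None)[0]
    p,q=o1+d1*x[0],o2+d2*x[1]; return (p+q)/2,np.linalg.norm(p-q)
print("tri",tri(ray(t,*ck),ray(s,*cs)))
g=t["frame"][200:225,345:365]; print(g.max(2))
for th in (90,100,110):
    st,c,pp=comp(t,0,th,(348,203,361,223)); ev=np.linalg.eigh(np.cov(pp.T)); print(th,st,c,ev)
    P=onplane(t,*c,.112); print(P, np.linalg.norm(P[:2]-k[:2]), np.degrees(np.arctan2(*(P-k)[1::-1])))
    d=ev[1][:,1]; Q=onplane(t,*(c+d),.112)-P; print("bar dir",np.degrees(np.arctan2(Q[1],Q[0])))
# depth at knob/bar
print(t["z_map"][228,296], t["z_map"][208:219,350:359].round(3))
E
```

```text
knob top [ 10  10  12  12 116] [295.8362069  227.49137931]
[0.51322135 0.06797983 0.199     ] diam 0.03204184891221522
knob scene [  5   3  21  20 270] [363.31481481 206.42592593]
[0.51742774 0.06426852 0.186     ]
tri (array([0.51459527, 0.06815588, 0.18321788]), np.float64(0.001416901352381602))
[[139 140 141 142 141 138 139 138 140 140 139 139 140 139 137 138 138 137
  139 137]
 [139 141 141 141 141 138 138 140 139 140 139 135 136 136 139 139 138 141
  139 138]
 [139 141 143 142 142 139 140 143 142 138 138 136 136 139 138 142 144 143
  140 140]
 [145 144 145 142 141 140 139 138 140 139 140 139 139 141 140 143 144 147
  143 140]
 [144 148 144 142 141 131 121 123 129 137 140 138 139 139 140 140 143 142
  141 132]
 [136 144 144 144 137 114  92  91 103 126 137 135 130 133 133 140 140 140
  132 113]
 [134 142 143 143 132 104  78  76  82 106 128 129 127 125 128 134 140 129
  115  98]
 [133 137 142 141 131 103  72  77  74  88 117 126 126 126 125 131 136 129
  103  90]
 [129 132 136 138 129 101  72  71  75  81 108 127 126 130 131 134 135 130
  110  89]
 [127 129 127 129 130 109  78  69  7
[... 2158 characters left out ...]
438315990885322 -71.87699439145439
bar dir -161.59089084714097
1.5551564 [[1.759 1.652 1.646 1.655 1.651 1.763 1.769 1.774 1.771]
 [1.763 1.654 1.643 1.649 1.65  1.642 1.768 1.769 1.769]
 [1.765 1.664 1.649 1.648 1.647 1.645 1.767 1.756 1.775]
 [1.775 1.684 1.651 1.648 1.647 1.644 1.681 1.766 1.767]
 [1.681 1.679 1.652 1.646 1.648 1.651 1.646 1.676 1.765]
 [1.676 1.678 1.67  1.645 1.643 1.641 1.647 1.682 1.685]
 [1.672 1.681 1.663 1.647 1.646 1.648 1.65  1.684 1.684]
 [1.684 1.683 1.674 1.658 1.646 1.646 1.644 1.65  1.676]
 [1.682 1.684 1.671 1.671 1.644 1.648 1.652 1.646 1.688]
 [1.685 0.    1.674 1.684 1.65  1.651 1.649 1.64  1.761]
 [1.7   1.681 1.672 1.68  1.654 1.652 1.648 1.64  1.643]]
```

Emit:
play_rows([
  [100,0.015,0.0125,-0.01,4],
  [100,0.045,0.0375,-0.01,11],
  [100,0.08,0.067,-0.01,19],
  [100,0.115,0.096,-0.01,27],
  [100,0.15,0.125,-0.01,35],
  [100,0.185,0.154,-0.01,43],
  [100,0.22,0.183,-0.01,51],
  [100,0.255,0.213,-0.01,59],
  [100,0.29,0.24,-0.01,66],
  [100,0.3,0.25,-0.01,70],
])

```text
clock: 1.15
tool_pos: [0.4422, 0.2724, 0.3022]
orientation: [180.0, -0.0, -93.2]
force: [0.4, 0.3, 1.0]
opening: 0.0877
```

```bash
cat >> h.py <<'E'
from scipy.spatial.transform import Rotation as Ro
def toolpose(o):
    T=np.eye(4);T[:3,:3]=Ro.from_euler("xyz",o["orientation"],degrees=True).as_matrix();T[:3,3]=o["tool_pos"];return T
def delta(o,x,y,z,yaw):
    T=toolpose(o); d=T[:3,:3].T@(np.array([x,y,z])-T[:3,3]); spin=(o["orientation"][2]-yaw+180)%360-180
    return d.round(4),round(spin,2)
E
python3 -c "
from plant import *;from h import *
o=get_obs();print(o['clock'],o['tool_pos'],o['orientation'],o['joint_pos'].round(1));print(delta(o,.62,-.068,.29,-160))"
```

```text
1.15 [0.44216054 0.27242939 0.30220026] [ 1.79993361e+02 -1.87962200e-02 -9.32032604e+01] [ 53.3   5.4 -17.8   0.  -66.8 -56.5]
(array([ 0.33  , -0.1966,  0.0123]), np.float64(66.8))
```

Emit:
play_rows([
  [100,0.015,-0.009,0.0,3],
  [100,0.05,-0.03,0.0,10],
  [100,0.09,-0.054,0.0,18],
  [100,0.13,-0.078,0.0,26],
  [100,0.17,-0.101,0.0,34],
  [100,0.21,-0.125,0.005,42],
  [100,0.25,-0.149,0.01,50],
  [100,0.29,-0.173,0.012,58],
  [100,0.32,-0.191,0.012,65],
  [100,0.33,-0.197,0.012,66.8],
])

```text
clock: 2.15
tool_pos: [0.6227, -0.0666, 0.2892]
orientation: [-180.0, -0.1, -160.0]
force: [0.2, 0.4, -0.5]
opening: 0.0875
```

```bash
python3 -c "
from plant import *;from h import *
o=get_obs();s=snapshot('wrist');pickle.dump((o,s),open('w1.pkl','wb'));print(o['clock'],o['tool_pos'],o['orientation'],o['qvel'].round(1));cv2.imwrite('pics/w1.png',s['frame'][...,::-1])"
```

```text
2.15 [ 0.62270654 -0.06657632  0.28915884] [-1.79996725e+02 -8.74564969e-02 -1.59983753e+02] [-8.3  4.7  6.9 -0.6 -2.1 -4.2]
```

View pics/w1.png

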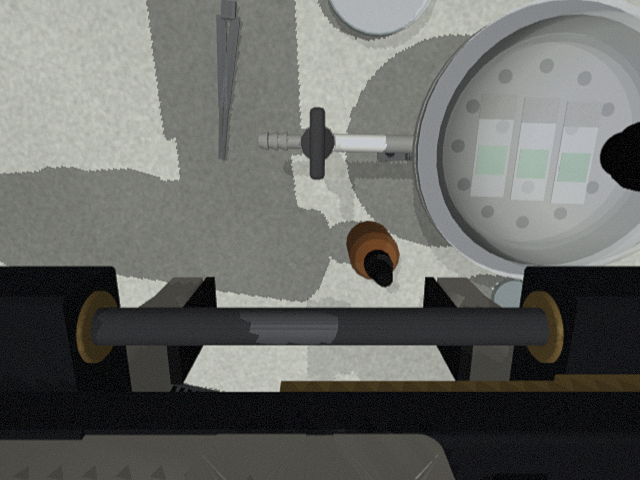

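The wrist view shows the bar at about (317,143), standing across the arm; dropper bottle (373,250), forceps (228,80). I'll re-shoot with the arm settled and measure.

```bash
python3 - <<'E'
from plant import *;from h import *
o=get_obs();s=snapshot('wrist');pickle.dump((o,s),open('w2.pkl','wb'));print(o['tool_pos'],o['orientation'],o['qvel'].round(1))
C=toolpose(o)@s["tool_from_camera"]
f=s["frame"].max(2);m=np.zeros_like(f);r=(slice(95,195),slice(295,345));m[r]=(f[r]<62)
n,l,st,c=cv2.connectedComponentsWithStats(m);i=1+np.argmax(st[1:,4]);print(st[i],c[i])
cv2.imwrite("pics/w2.png",cv2.resize(np.hstack([s["frame"][80:220,220:420,::-1],np.repeat(((l==i)[80:220,220:420,None]*255).astype(np.uint8),3,2)]),None,fx=2,fy=2))
ys,xs=np.nonzero(l==i)
mid=[];
for y in range(ys.min()+3,ys.max()-2):
    if abs(y-c[i][1])>20: mid.append((xs[ys==y].mean(),y,np.ptp(xs[ys==y])+1))
mid=np.array(mid);print(mid.round(1)[:,[1,0,2]].tolist())
cen=np.array([np.polyval(np.polyfit(mid[:,1],mid[:,0],1),(ys.min()+ys.max())/2),(ys.min()+ys.max())/2])
P=onplane(s,*cen,.117,C);print("bar c",P)
vx,vy,_,_=cv2.fitLine(mid[:,:2].astype(np.float32),cv2.DIST_L2,0,.01,.01).ravel()
a=onplane(s,*(cen-36*np.array([vx,vy])),.117,C)-onplane(s,*(cen+36*np.array([vx,vy])),.117,C)
print("bar dir",np.degrees(np.arctan2(a[1],a[0])),np.linalg.norm(a), "len",np.linalg.norm(onplane(s,cen[0],ys.min(),.117,C)-onplane(s,cen[0],ys.max()+1,.117,C)))
K=np.array([.514,.068]);d=K-P[:2];print("arm dir",np.degrees(np.arctan2(d[1],d[0])),np.hypot(*d))
# dropper bottle top black
print("dropper", onplane(s,380,270,.109,C), "dist",np.linalg.norm((onplane(s,380,270,.109,C)-P)[:2]))
print(s["z_map"][110:118,317],(C@np.array([0,0,0,1]))[2])
E
```

```text
[ 0.62280616 -0.0665628   0.28916026] [-1.79991291e+02 -8.72807723e-02 -1.59933795e+02] [ 3.  -1.7 -2.1 -0.7  0.3  2.3]
[308 108  26  71 772] [319.79015544 143.59196891]
[[111.0, 316.9, 13.0], [112.0, 318.2, 15.0], [113.0, 318.2, 15.0], [114.0, 318.0, 15.0], [115.0, 317.0, 15.0], [116.0, 317.0, 15.0], [117.0, 317.6, 15.0], [118.0, 318.5, 15.0], [119.0, 316.4, 15.0], [120.0, 317.9, 15.0], [121.0, 316.8, 15.0], [122.0, 317.1, 15.0], [123.0, 316.4, 15.0], [164.0, 316.3, 14.0], [165.0, 317.4, 14.0], [166.0, 316.9, 14.0], [167.0, 316.0, 14.0], [168.0, 317.0, 14.0], [169.0, 317.8, 14.0], [170.0, 316.5, 14.0], [171.0, 317.6, 14.0], [172.0, 316.6, 14.0], [173.0, 316.8, 14.0], [174.0, 316.7, 14.0], [175.0, 317.6, 13.0]]
bar c [ 0.56742408 -0.08925929  0.117     ]
bar dir 19.47583249933762 0.04518935889007545 len 0.04458776024655437
arm dir 108.76363761225382 0.16608616811083812
dropper [ 0.63570956 -0.01634338  0.109     ] dist 0.09989812724770746
[0.25253552 0.25202587 0.25283384 0.25293013 0.2539329  0.25373596
 0.25390527 0.2531628 ] 0.382630454212556
```

View pics/w2.png

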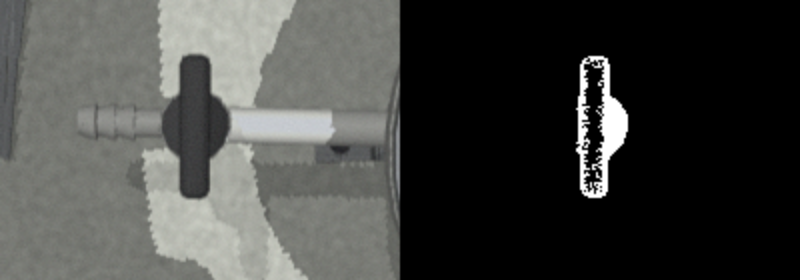

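```bash
python3 -c "
from plant import *;from h import *
o=get_obs();print(o['tool_pos'],delta(o,.5665,-.089,.163,-160.3))"
```

```text
[ 0.62213815 -0.06512104  0.28926656] (array([ 0.0603, -0.0031,  0.1263]), np.float64(0.58))
```

Emit:
play_rows([
  [100,0.02,-0.001,0.0,0],
  [100,0.045,-0.002,0.0,0],
  [100,0.06,-0.002,0.01,0.3],
  [100,0.06,-0.002,0.03,0.3],
  [100,0.06,-0.002,0.06,0.3],
  [100,0.06,-0.002,0.08,0.3],
  [100,0.06,-0.002,0.09,0.3],
  [100,0.06,-0.002,0.09,0.3],
  [100,0.06,-0.002,0.09,0.3],
  [100,0.06,-0.002,0.09,0.3],
])

```text
clock: 3.25
tool_pos: [0.5671, -0.0861, 0.2015]
orientation: [-180.0, 0.1, -159.8]
force: [0.0, -0.4, -1.0]
opening: 0.0876
```

```bash
python3 -c "
from plant import *;from h import *
o=get_obs();s=snapshot('wrist');pickle.dump((o,s),open('w3.pkl','wb'));print(o['clock'],o['tool_pos'],o['orientation'],o['qvel'].round(1));cv2.imwrite('pics/w3.png',s['frame'][...,::-1]);print(delta(o,.5665,-.089,.163,-160.3))
s=snapshot('scene');cv2.imwrite('pics/s3.png',s['frame'][...,::-1])"
```

```text
3.25 [ 0.56707396 -0.08613506  0.20148927] [-1.79965263e+02  1.15808823e-01 -1.59845551e+02] [-0.4 -0.  -0.  -0.1  0.2 -0. ]
(array([ 0.0016, -0.0025,  0.0385]), np.float64(0.45))
```

View pics/w3.png

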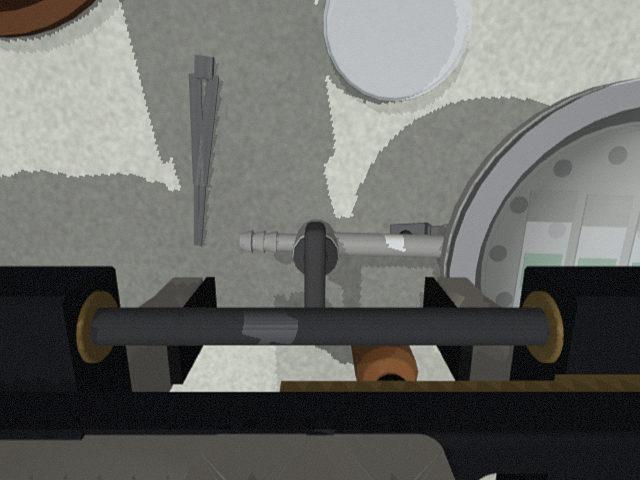

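View pics/s3.png

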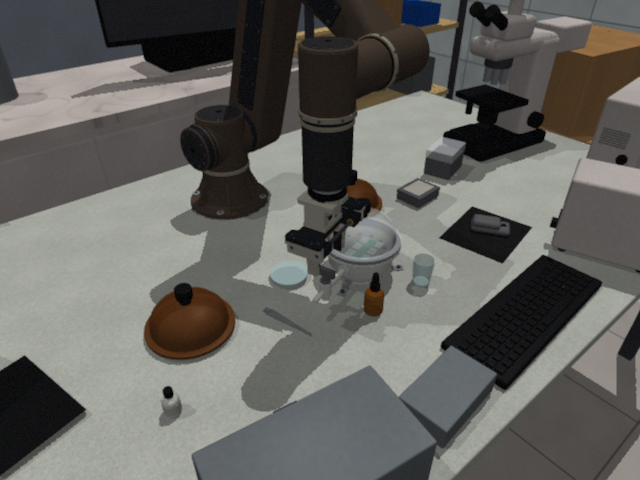

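```bash
python3 -c "
from h import *
o,s=pickle.load(open('w3.pkl','rb'));T=toolpose(o);C=T@s['tool_from_camera']
for u,v in((315,222),(305,300),(325,300),(305,235),(325,235)): print((np.linalg.inv(T)@np.append(onplane(s,u,v,.117,C),1)).round(4))
o,s=pickle.load(open('w2.pkl','rb'));T=toolpose(o);C=T@s['tool_from_camera']
for u,v in((250,141.5),(277,142),(350,142.5),(410,143)): print(onplane(s,u,v,.060,C)[:2])
"
```

```text
[ 0.027  -0.0027  0.0844  1.    ]
[-0.0111 -0.0076  0.0845  1.    ]
[-0.0111  0.002   0.0845  1.    ]
[ 0.0209 -0.0073  0.0845  1.    ]
[0.021  0.0018 0.0844 1.    ]
[ 0.58588733 -0.1388301 ]
[ 0.57899551 -0.11888326]
[ 0.5597421  -0.06514464]
[ 0.54397805 -0.02094427]
```

Emit:
play_rows([
  [100,0.001,-0.001,0.0,0.3],
  [100,0.003,-0.0025,0.005,0.3],
  [100,0.003,-0.0025,0.015,0.3],
  [100,0.003,-0.0025,0.025,0.3],
  [100,0.003,-0.0025,0.033,0.3],
  [100,0.003,-0.0025,0.038,0.3],
  [100,0.003,-0.0025,0.038,0.3],
  [60,0.003,-0.0025,0.038,0.3],
  [40,0.003,-0.0025,0.038,0.3],
  [30,0.003,-0.0025,0.038,0.3],
])

```text
clock: 4.35
tool_pos: [0.5647, -0.0898, 0.1626]
orientation: [-180.0, 0.0, -160.2]
force: [0.2, 0.1, -1.0]
opening: 0.0693
```

Emit:
play_rows([
  [20,0,0,0,0],
  [10,0,0,0,0],
  [5,0,0,0,0],
  [0,0,0,0,0],
  [0,0,0,0,0],
  [0,0,0,0,0],
  [0,0,0,0,0],
  [0,0,0,0,0],
])

```text
clock: 5.15
tool_pos: [0.5644, -0.0897, 0.1622]
orientation: [180.0, 0.0, -160.2]
force: [0.3, 0.7, 0.4]
opening: 0.0098
```

```bash
python3 -c "
from plant import *;from h import *
o=get_obs();print(o);s=snapshot('wrist');pickle.dump((o,s),open('w4.pkl','wb'));cv2.imwrite('pics/w4.png',s['frame'][...,::-1])"
```

```text
{'clock': 5.15, 'joint_pos': array([ 1.05730932e+01,  1.76782282e+01, -2.22153288e+01, -1.02607070e-02,
       -5.01061741e+01, -8.07624297e+01]), 'qvel': array([-0.10705531,  0.10996949,  0.03095276,  0.00912673, -0.02631731,
        0.02648045]), 'tau': array([-2.23494200e-01, -4.87207603e+01,  2.38077700e+01,  5.84543332e+00,
       -2.39580672e-02,  4.14517696e-02]), 'tool_pos': array([ 0.56440413, -0.08971797,  0.1621872 ]), 'orientation': array([ 1.79992273e+02,  1.52868676e-03, -1.60195918e+02]), 'force': array([0.2867387 , 0.69378945, 0.42045009]), 'moment': array([ 0.23030877, -0.04938287, -0.05554335]), 'opening': 0.009780819967261102}
```

View pics/w4.png

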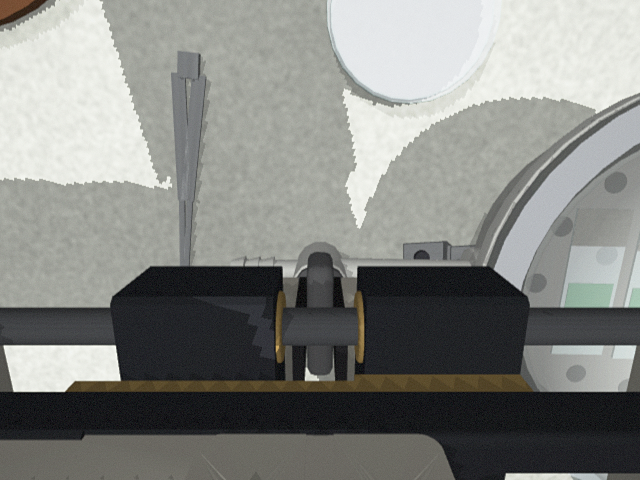

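Emit:
play_rows([
  [0,0,0,0,-1],
  [0,0,0,0,-4],
  [0,0,0,0,-8],
  [0,0,0,0,-12],
  [0,0,0,0,-16],
  [0,0,0,0,-20],
  [0,0,0,0,-24],
  [0,0,0,0,-28],
  [0,0,0,0,-30],
  [0,0,0,0,-30],
])

```text
clock: 6.2
tool_pos: [0.5649, -0.0904, 0.1622]
orientation: [-179.9, -0.0, -130.1]
force: [2.3, -5.2, -2.9]
opening: 0.0101
```

Emit:
play_rows([
  [0,0,0,0,-3],
  [0,0,0,0,-6],
  [0,0,0,0,-9],
  [0,0,0,0,-12],
  [0,0,0,0,-14],
  [0,0,0,0,-15],
  [0,0,0,0,-15],
  [0,0,0,0,-15],
])

```text
clock: 7.0
tool_pos: [0.5653, -0.0907, 0.1622]
orientation: [-179.9, -0.0, -115.2]
force: [4.3, -6.4, -4.8]
opening: 0.0097
```

```bash
python3 -c "
from plant import *;from h import *
o=get_obs();print(o['orientation'],o['force'],o['moment'],o['tool_pos'],o['opening']);s=snapshot('wrist');pickle.dump((o,s),open('w5.pkl','wb'));cv2.imwrite('pics/w5.png',s['frame'][...,::-1])"
```

```text
[-1.79901263e+02 -2.95459425e-02 -1.15170092e+02] [ 4.27677368 -6.35364931 -4.81295488] [-2.32732055 -1.75170805  0.02584543] [ 0.56525217 -0.0906616   0.16216502] 0.009665104269755306
```

View pics/w5.png

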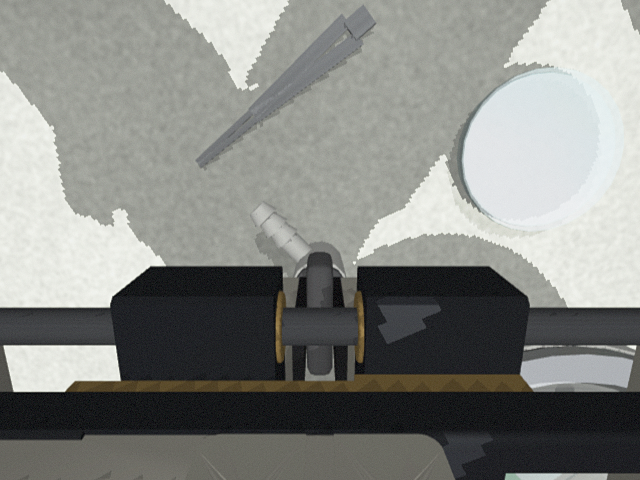

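Emit:
play_rows([
  [5,0,0,0,0],
  [20,0,0,0,0],
  [35,0,0,0,0],
  [50,0,0,0,0],
  [60,0,0,0,0],
  [60,0,0,-0.01,0],
  [60,0,0,-0.03,0],
  [60,-0.01,0,-0.07,0],
  [60,-0.03,0,-0.11,0],
  [60,-0.06,0,-0.13,0],
])

```text
clock: 8.05
tool_pos: [0.5908, -0.0358, 0.2974]
orientation: [-179.7, 0.2, -115.2]
force: [1.0, 0.8, -0.4]
opening: 0.0529
```

Emit:
play_rows([
  [100,0,0,0,0],
  [100,0,0,0,0],
  [100,0,0,0,0],
])

```text
clock: 8.35
tool_pos: [0.5892, -0.0358, 0.2915]
orientation: [179.9, -0.0, -115.2]
force: [0.5, 0.9, 0.5]
opening: 0.0709
```

```bash
python3 -c "
from plant import *;from h import *
o=get_obs();print(o['clock'],o['orientation'],o['force'],o['moment'],o['tool_pos'],o['opening']);s=snapshot('wrist');pickle.dump((o,s),open('w6.pkl','wb'));cv2.imwrite('pics/w6.png',s['frame'][...,::-1])"
```

```text
8.35 [ 1.79926585e+02 -3.86737511e-02 -1.15195482e+02] [0.49358459 0.87218335 0.45062206] [ 0.04892114 -0.06417604  0.01407146] [ 0.58917994 -0.03579812  0.29153652] 0.07085869705635563
```

View pics/w6.png

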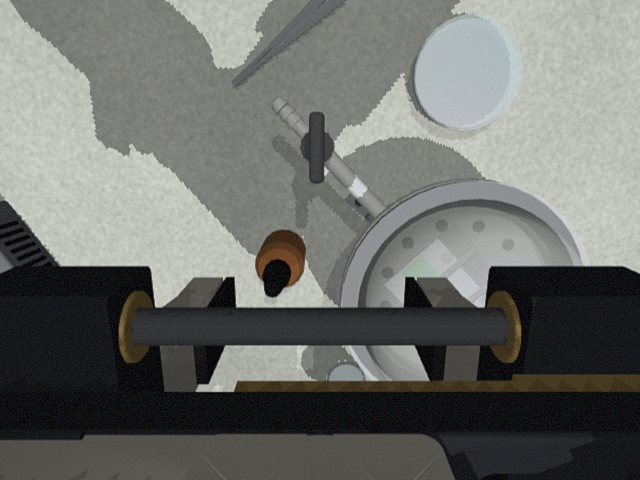

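```bash
python3 - <<'E'
from h import *
o,s=pickle.load(open('w6.pkl','rb'));C=toolpose(o)@s['tool_from_camera']
f=s["frame"]
cv2.imwrite("pics/w6c.png",cv2.resize(f[85:235,255:405,::-1],None,fx=4,fy=4,interpolation=cv2.INTER_CUBIC))
m=np.zeros(f.shape[:2],np.uint8);m[100:195,300:335]=(f[100:195,300:335].max(2)<70)
ys,xs=np.nonzero(m);print(ys.min(),ys.max())
a=[np.mean(xs[ys==y]) for y in range(ys.min()+3,ys.min()+12)];b=[np.mean(xs[ys==y]) for y in range(ys.max()-11,ys.max()-2)]
print(np.mean(a),np.mean(b))
p=onplane(s,np.mean(a),ys.min()+7,.117,C);q=onplane(s,np.mean(b),ys.max()-7,.117,C);print("bar",np.degrees(np.arctan2(*(p-q)[1::-1])))
p=onplane(s,np.mean([317]),147,.117,C);print(p)
E
```

```text
112 182
315.94774114774117 316.11355311355305
bar -115.11967895794004
[ 0.56716578 -0.08961838  0.117     ]
```

View pics/w6c.png

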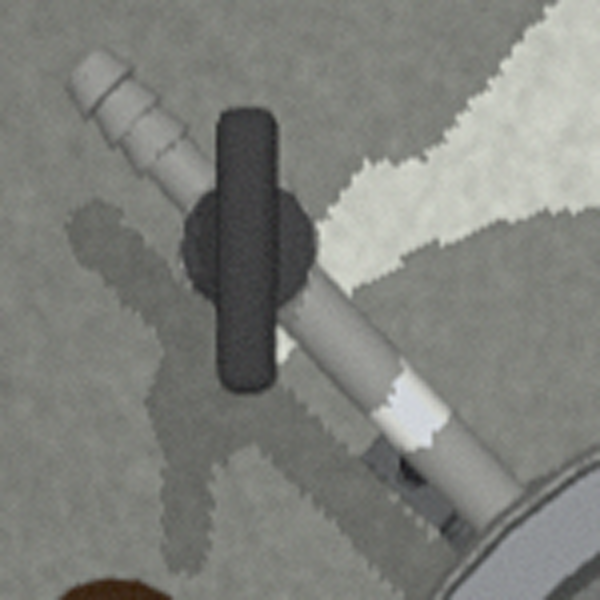

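```bash
python3 - <<'E'
from h import *
o,s=pickle.load(open('w6.pkl','rb'));C=toolpose(o)@s['tool_from_camera']
p=onplane(s,280,104.5,.058,C);q=onplane(s,378.8,212.5,.058,C);print(p,q,np.degrees(np.arctan2(*(p-q)[1::-1])))
o,s=pickle.load(open('w2.pkl','rb'));C=toolpose(o)@s['tool_from_camera']
# rim ellipse? knob centre in w2
print(onplane(s,640,156,.186,C))
E
```

```text
[ 0.58053616 -0.12911939  0.058     ] [ 0.5445943  -0.01820093  0.058     ] -72.0456744770323
[0.51807289 0.05822482 0.186     ]
```

```bash
python3 -c "
from plant import *;from h import *
o=get_obs();print(delta(o,.54,.121,.31,-115.2))"
```

```text
(array([-0.1211,  0.1114, -0.0186]), np.float64(-0.02))
```

Emit:
play_rows([
  [100,-0.015,0.014,-0.01,0],
  [100,-0.04,0.037,-0.019,0],
  [100,-0.07,0.064,-0.019,0],
  [100,-0.1,0.092,-0.019,0],
  [100,-0.121,0.111,-0.019,0],
  [100,-0.121,0.111,-0.019,0],
  [100,-0.121,0.111,-0.019,0],
  [100,-0.121,0.111,-0.019,0],
])

```text
clock: 9.2
tool_pos: [0.541, 0.1203, 0.3107]
orientation: [180.0, -0.1, -115.2]
force: [0.2, -0.5, 0.3]
opening: 0.0877
```

```bash
python3 - <<'E'
from plant import *;from h import *
o=get_obs();print(o['clock'],o['orientation'],o['force'],o['tool_pos'],o['opening']);s=snapshot('wrist');pickle.dump((o,s),open('w7.pkl','wb'));cv2.imwrite('pics/w7.png',s['frame'][...,::-1])
T=toolpose(o);C=T@s['tool_from_camera']
f=s["frame"].max(2);m=np.zeros_like(f);m[40:262,200:450]=f[40:262,200:450]<48
n,l,st,c=cv2.connectedComponentsWithStats(m)
for i in range(1,n):
    if st[i,4]>200: print(st[i],c[i],onplane(s,*c[i],.199,C),onplane(s,*c[i],.186,C))
E
```

```text
9.2 [ 1.79969614e+02 -5.46549135e-02 -1.15238582e+02] [ 0.16852717 -0.46720961  0.28555804] [0.54097159 0.12032368 0.31068919] 0.08767204256265683
[ 289  114   70   71 3825] [323.90980392 148.4151634 ] [0.51492925 0.06668818 0.199     ] [0.5150112  0.06719836 0.186     ]
```

View pics/w7.png

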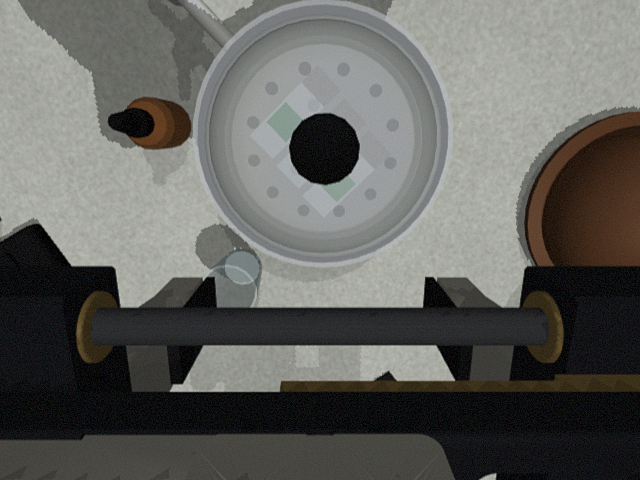

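```bash
python3 -c "
from plant import *;from h import *
o=get_obs();print(o['tool_pos'],delta(o,.5148,.0667,.235,-115.2))"
```

```text
[0.54111774 0.1201945  0.31079594] (array([0.0596, 0.0009, 0.0758]), np.float64(-0.06))
```

Emit:
play_rows([
  [100,0.015,0.0,0.0,0],
  [100,0.04,0.001,0.0,0],
  [100,0.0585,0.001,0.0,0],
  [100,0.0595,0.001,0.015,0],
  [100,0.0595,0.001,0.035,0],
  [100,0.0595,0.001,0.055,0],
  [100,0.0595,0.001,0.07,0],
  [100,0.0595,0.001,0.0755,0],
  [100,0.0595,0.001,0.0755,0],
  [100,0.0595,0.001,0.0755,0],
])

```text
clock: 10.25
tool_pos: [0.5151, 0.0675, 0.2365]
orientation: [-180.0, 0.0, -115.2]
force: [0.2, -0.1, -0.0]
opening: 0.0877
```

```bash
python3 -c "
from plant import *;from h import *
o=get_obs();print(o['tool_pos'],o['force'],o['qvel'].round(1));s=snapshot('wrist');cv2.imwrite('pics/w8.png',s['frame'][...,::-1])"
```

```text
[0.51514994 0.06749179 0.23645188] [ 0.1917952  -0.07991725 -0.03669315] [ 0.3 -0.3  0.4 -0.1  0.  -0.1]
```

View pics/w8.png

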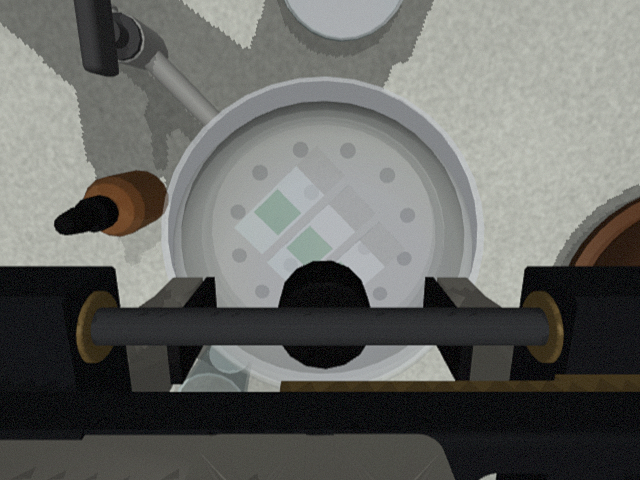

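Knob centred between the fingers (columns 278–370). Closing.

Emit:
play_rows([
  [80,0,0,0,0],
  [65,0,0,0,0],
  [55,0,0,0,0],
  [48,0,0,0,0],
  [42,0,0,0,0],
  [36,0,0,0,0],
  [20,0,0,0,0],
  [0,0,0,0,0],
  [0,0,0,0,0],
  [0,0,0,0,0],
])

```text
clock: 11.3
tool_pos: [0.5145, 0.0679, 0.2356]
orientation: [180.0, -0.0, -115.2]
force: [-2.4, 1.2, 1.6]
opening: 0.0355
```

Emit:
play_rows([
  [0,0,0,0,0],
  [0,0,0,0,0],
  [0,0,0,0,0],
])

```text
clock: 11.6
tool_pos: [0.5145, 0.0679, 0.2356]
orientation: [180.0, -0.0, -115.2]
force: [-3.8, 3.2, 2.8]
opening: 0.0355
```

Emit:
play_rows([
  [0,0,0,-0.0002,0],
  [0,0,0,-0.0004,0],
  [0,0,0,-0.0007,0],
  [0,0,0,-0.001,0],
  [0,0,0,-0.0013,0],
  [0,0,0,-0.0016,0],
  [0,0,0,-0.002,0],
  [0,0,0,-0.002,0],
])

```text
clock: 12.4
tool_pos: [0.5143, 0.0677, 0.237]
orientation: [179.9, -0.0, -115.2]
force: [-1.6, -0.2, -11.3]
opening: 0.0356
```

Emit:
play_rows([
  [0,0,0,-0.0003,0],
  [0,0,0,-0.0006,0],
  [0,0,0,-0.001,0],
  [0,0,0,-0.0013,0],
  [0,0,0,-0.0016,0],
  [0,0,0,-0.002,0],
  [0,0,0,-0.002,0],
])

```text
clock: 13.1
tool_pos: [0.5152, 0.0679, 0.2406]
orientation: [-179.9, 0.1, -115.2]
force: [-2.5, 1.3, -1.2]
opening: 0.0353
```

Emit:
play_rows([
  [0,0,0,-0.001,0],
  [0,0,0,-0.002,0],
  [0,0,0,-0.004,0],
  [0,0,0,-0.006,0],
  [0,0,0,-0.008,0],
  [0,0,0,-0.01,0],
  [0,0,0,-0.012,0],
  [0,0,0,-0.014,0],
  [0,0,0,-0.015,0],
  [0,0,0,-0.015,0],
])

```text
clock: 14.1
tool_pos: [0.5149, 0.0678, 0.2548]
orientation: [-180.0, 0.0, -115.2]
force: [0.6, -0.1, -2.7]
opening: 0.0354
```

Emit:
play_rows([
  [0,0,0,0,0],
  [0,0,0,0,0],
  [0,0,0,0,0],
  [0,0,0,0,0],
])

```text
clock: 14.5
tool_pos: [0.5148, 0.0678, 0.2546]
orientation: [180.0, -0.0, -115.2]
force: [0.4, 1.1, -3.6]
opening: 0.0357
```

```bash
python3 - <<'E'
from plant import *;from h import *
o=get_obs();print(o['clock'],o['tool_pos'],o['force'],o['orientation'],o['opening'],o['qvel'].round(1))
for n in("scene","wrist","top"):
    s=snapshot(n);pickle.dump((o,s),open(n+'9.pkl','wb'));f=s["frame"]
    if n=="scene":f=cv2.resize(f[170:325,240:440],None,fx=4,fy=3.87,interpolation=cv2.INTER_CUBIC)
    if n=="top":f=cv2.resize(f[150:300,240:440],None,fx=4,fy=4,interpolation=cv2.INTER_CUBIC)
    cv2.imwrite(f'pics/{n}9.png',f[...,::-1])
E
```

```text
14.5 [0.51475124 0.06777174 0.25458545] [ 0.41331434  1.06104346 -3.60858284] [ 1.79994195e+02 -8.77941538e-03 -1.15192530e+02] 0.03565279893435053 [-0.   0.  -0.1 -0.  -0.1  0.1]
```

View pics/scene9.png

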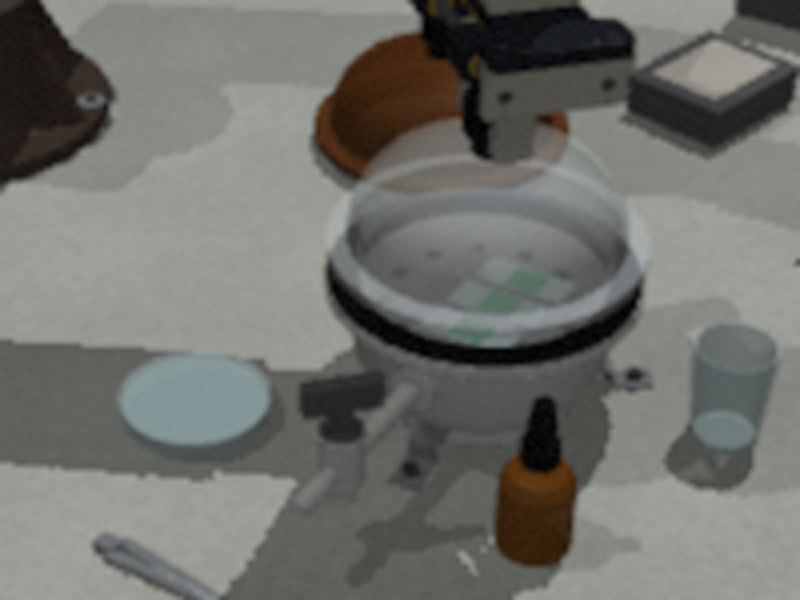

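View pics/wrist9.png

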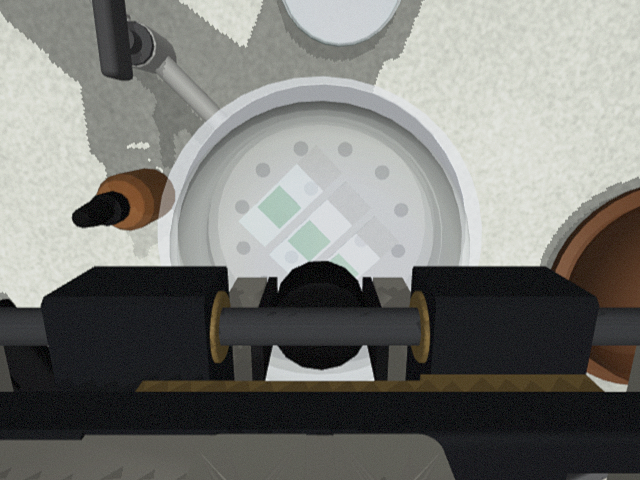

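View pics/top9.png

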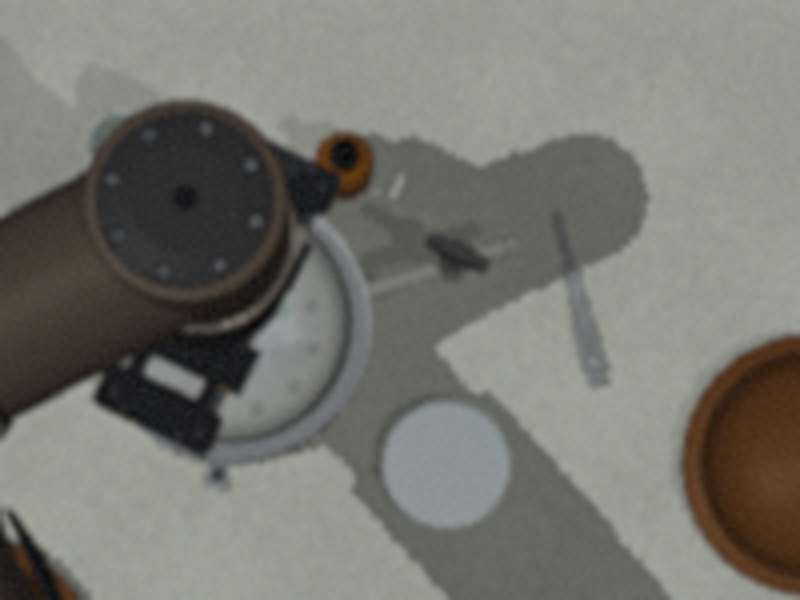

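The lid is up and level, with the black gasket showing all round. The knob sits at the same rows in the wrist view (262–368) as before the pull, so it hasn't slipped, and the tool rose 19 mm. The bystanders look unmoved. Handing in.

```bash
python3 -c "
from plant import *
print(close_job())"
```

```text
the job is handed in; nothing more can be done
None
```

I turned the stopcock to about half open, then pulled the lid free and handed in while still holding it about 19 mm open. The simulator gives no verdict, so what follows is from my own checks.

- **Stopcock:** I gripped the handle bar and turned it 45°. From the wrist picture taken after letting go, it stands at about 45 to 47°. My estimates of the side arm's direction differed by about 2°, well inside the 7.4° tolerance.
- **Seal:** The lid came free at about 11 N or more and did not fly up. After that the wrist carried about 4 N, which is roughly the lid's weight.
- **Lid:** The knob had not slipped in the fingers, so I took the opening from the tool's rise. I did not measure the gap itself. The tool's tilt read about 0°, the lid looked level, and it was centred to within about 1 mm of where it started.
- **Other things on the bench:** In the last pictures the dropper bottle, Petri dish, beaker and forceps looked undisturbed. I did not compare positions in numbers. The slide box, oil bottle and mouse were outside those cropped pictures, and I checked only that the arm's later moves stayed well away from them.

The job took about 14.5 s of the 51 s allowed.

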